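# Stand a furniture foot on its drying stand

## Task

The two turned feet of a chest are being varnished on narrow drying stands and one is already up. Lift the other foot out of the wooden tray and set it gently down, upright and centred, on the small round top of the empty stand, then let go. Leave the foot that is already on its stand where it is.

Things in the scene. Friction and masses are not known exactly. Their poses are not given: they have to be found in the camera images.
- tray_foot: the foot to move: dark turned wooden bun foot, 60 to 130 g, 63 mm tall, round about its z axis. Origin at the centre of its underside, z up. Round belly, widest (56 mm across) 24 mm above the flat underside, which is about 30 mm across; a neck and a collar 46 mm across from 39 to 53 mm; on top a 16 mm dowel from 53 to 63 mm. It starts upright on the floor of the tray.
- tray: fixed open wooden tray, outside 190 x 170 x 40 mm (x, y, z of its frame), walls and floor 7 mm thick. Origin at the centre of its underside. A brass drawer pull 101 mm long and 23 mm high also lies in it, along the tray's y, near its -x end.
- empty_stand_top (a point): centre of the upper face of the empty drying stand: a flat level wooden disc 48 mm across and 10 mm thick, 100 mm above the bench, on a 14 mm post with a round base 84 mm across. The stand is fixed to the bench. z up.
- taken_stand_top (a point): the same point of the other, identical stand, which carries the finished foot
- finished_foot: a second foot of the same form and size, standing upright on the taken stand; to be left alone. Origin at the centre of its underside.

How it is judged (in metres and radians):
On the way:
1. the foot is lifted clear of the tray (height (world z) of tray_foot above 0.06 m and contact force between tray_foot and the fingers above 0.3 N), for 0.1 s.
At the end, for the whole second after the job is handed in: The foot from the tray stands at rest and upright (within 0.1 rad) on the top of the empty stand, its centre within 13 mm of the centre of the disc and its underside within 4 mm of the disc's face, released; the finished foot still stands upright on its own stand, within 20 mm of its centre (horizontal distance between tray_foot and empty_stand_top below 0.013 m and z of tray_foot in the frame of empty_stand_top between -0.004 and 0.004 m and angle between each of tray_foot, finished_foot's own z axis and vertical below 0.1 rad and linear speed of tray_foot below 0.02 m/s and horizontal distance between finished_foot and taken_stand_top below 0.02 m); the robot touches nothing.
It fails at once if the foot is dropped: it falls free at more than 0.5 m/s (a drop of more than about 13 mm) (linear speed of tray_foot above 0.5 m/s and contact force between tray_foot and the fingers below 0.01 N).
It fails at once if the finished foot is disturbed: shifted by more than 12 mm (distance of finished_foot from where it was at the start of the episode above 0.012 m).
It also fails if it takes over 42 s, if anything falls off the work surface, if the arm or the gripper's body presses on something with over 40 N, if the wrist force passes 120 N, or if a joint passes its speed limit or range.

## Robot

A 6-joint arm with a two-finger parallel gripper is mounted at the origin on the work surface; the furniture and walls round the work are solid. World frame = base frame: x ahead of the robot, y to its left, z up, the work surface at z = 0. Lengths are in m, angles in degrees, forces in N, time in s.
With the tool pointing down it reaches from about 0.35 to 0.875 m from the base axis. Payload 4.2 kg.
Tool frame: the origin (TCP) lies midway between the tips of the shut fingers; the grasp point (between the pads) lies 19 mm behind it; z points along the fingers, y is the line along which they close (so a half turn about z gives the same grasp; the last joint's range is limited). The gripper opens to 87 mm and grips with 3 to 60 N. Pads are 19 mm wide; open, the fingers measure 117 mm over their backs; the gripper's body (75 mm by 190 mm) begins 51 mm behind the grasp point.
Start: joints at [87.468, 22.042, 0.453, 0, -68.411, -14.817], TCP at [0.186, 0.597, 0.223] pointing down, gripper open.
Joint ranges: [-179.83, 179.83], [-69.29, 118.12], [-61.27, 80.66], [-181.25, 117.63], [-171.15, -9.14], [-177.46, 177.46]. Speed limits (degrees/s): [159.86, 159.86, 180, 180, 180, 180].

## Interface

Orientations are given as a 3x3 rotation matrix whose columns are the frame's x, y, z axes.
In Python, from station import r, cams, status gives the robot as it stands (r), with the cameras (cams) and the readings (status).
- The arm moves only by the shell command python3 steer.py, which reads ROWS from standard input. ROWS is a JSON object with one list for each field, all of the same length, 1 to 8, a row being the entries at one place: jaw (the opening from 0.0 (shut) to 1.0 (fully open)), tx, ty, tz (the shift in normalised numbers (1 is 0.6 m)), wx, wy, wz (a rotation vector in parts of the range, where 1.0 means pi rad); each row is the pose to reach, as a shift and turn from the pose commanded when the command began, along the tool's axes at that moment; what a row does not reach only later rows make up. A row lasts 1/10 s, in which the tool goes at most 0.05 m and 8.59 degrees, less where a joint would pass 70% of its speed; a pose out of reach is approached as far as the arm can. The fingers move at their own pace and stop on an object; the grip force is fixed at half the most. Time passes only in rows, so rows that do not move let the fingers close. It prints the time, the measured TCP pose, the force, the opening and the grip force at its end. A shift or turn number past 1, either way, is cut back to 1. Input that does not fit is refused with a message, and nothing moves.
- status.sense(): the state, without advancing time (a new reading comes with each control period).
- cams.capture(name): name is "side" or "top"; returns a dict with "pixels" (384x512x3 uint8, red, green, blue), "z_map" (384x512 float32, m along the optical axis (not along the pixel's ray), 0 where there is no reading), "K" (3x3 intrinsics, pixels), "distortion" ([k1, k2, p1, p2, k3] as OpenCV has them; the pictures are not rectified), "world_from_camera" (4x4, takes a point from camera to world coordinates). Camera axes: x right, y up, looking along -z (the intrinsics and any distortion apply to the point x, -y, -z); pixel columns grow to the right and rows downward; lengths in m; the calibration is good to about 2 mm. A picture is of the moment at which its call begins.
- r.finish_job(): hands the job in; it is judged then, once.
The state is a dict: "time_s": time; "joints": joint angles; "joint_velocities": joint speeds; "effort": joint torques, N m; "tcp_pos": TCP position; "ee_rot": TCP orientation; "wrist_force": force on the tool from outside, world axes, zero at the start; "moment": the same for the moment, N m; "gripper_width": opening from 0.0 (shut) to 1.0 (fully open); "gripper_force": force on a finger pad.
Only numpy, scipy, OpenCV 4.12 (cv2) and the standard library are available. Lean on these libraries where they do the work, as an engineer would, in place of code of your own. Each camera call takes 0.05 s, during which the arm holds its last target. There are 200 camera calls.

## Working session

There is one attempt and no reset: what is moved stays moved. The work goes in short steps, Python scripts to look and compute and a shell command to move; the robot and the scene stay as the last step left them, time stands still between calls to the robot, and variables do not carry over. Pictures are saved under pics/ and viewed, at most 10 in all, crops included, and the job is handed in when it is done.

```bash
mkdir -p pics
cat > h.py <<'E'
import numpy as np, cv2
from station import r, cams, status
def cap(n):
    c=cams.capture(n); cv2.imwrite(f'pics/{n}_{status.sense()["time_s"]:.2f}.png',c["pixels"][:,:,::-1]); return c
def cloud(c):
    h,w=c["z_map"].shape; u,v=np.meshgrid(np.arange(w),np.arange(h))
    p=cv2.undistortPoints(np.stack([u,v],-1).reshape(-1,1,2).astype(float),np.array(c["K"]),np.array(c["distortion"])).reshape(h,w,2)
    z=c["z_map"]; P=np.stack([p[...,0]*z,-p[...,1]*z,-z],-1); T=np.array(c["world_from_camera"])
    W=P@T[:3,:3].T+T[:3,3]; W[z==0]=np.nan; return W
E
python3 - <<'E'
from h import *
for n in("top","side"):
    c=cap(n);W=cloud(c);np.save(n,W);print(n,np.array(c["world_from_camera"]).round(3).tolist())
s=status.sense();print(s)
E
ls pics
```

```text
top [[0.025, 0.999, -0.047, 0.492], [-0.999, 0.024, -0.033, 0.039], [-0.031, 0.048, 0.998, 0.935], [0.0, 0.0, 0.0, 1.0]]
side [[0.642, 0.377, -0.668, -0.001], [-0.767, 0.315, -0.56, -0.435], [-0.0, 0.871, 0.491, 0.501], [0.0, 0.0, 0.0, 1.0]]
{'time_s': 0.1, 'joints': array([ 8.74675100e+01,  2.20862845e+01,  3.85996707e-01, -2.44284726e-02,
       -6.84133706e+01, -1.48171176e+01]), 'joint_velocities': array([ 0.07729372, -0.11809219,  0.06885499,  0.07949383, -0.02942233,
        0.01605282]), 'effort': array([-7.57985326e-04, -3.91688561e+01,  1.87935412e+01,  4.23191741e+00,
        1.34512660e-02, -7.70979159e-05]), 'tcp_pos': array([0.18619659, 0.59603288, 0.22156106]), 'ee_rot': array([[ 9.54456095e-01, -2.98351016e-01, -4.83717113e-04],
       [-2.98351382e-01, -9.54454082e-01, -1.96422636e-03],
       [ 1.24343157e-04,  2.01908549e-03, -9.99997954e-01]]), 'wrist_force': array([-0.16150594, -0.61021852, -0.73804913]), 'moment': array([0.0505222 , 0.00048284, 0.00699057]), 'gripper_force': 0.0, 'gripper_width': 0.9999472246292963}
side_0.10.png
top_0.05.png
```

View pics/top_0.05.png

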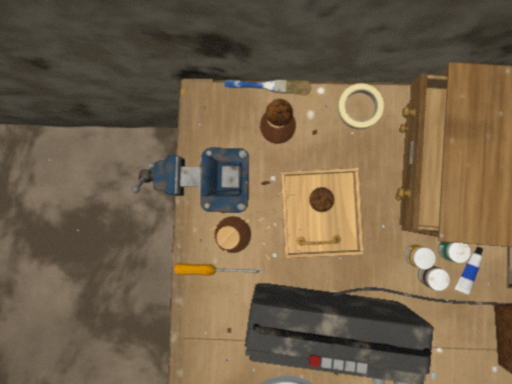

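View pics/side_0.10.png

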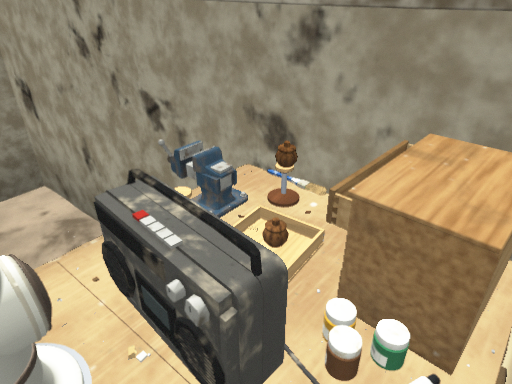

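The top view shows the tray foot at about (321,199), the brass pull at (319,240), the finished foot at (279,111), the empty disc at (228,238), the vise at (225,180) and the radio at (340,330). In the side view the tray foot is at (275,232), and the empty stand is hidden behind the radio and vise.

Run:
```python
from h import *
W=np.load("top.npy")
def rep(name,u,v,rad,zlo,zhi):
    S=W[v-rad:v+rad+1,u-rad:u+rad+1].reshape(-1,3); S=S[(S[:,2]>zlo)&(S[:,2]<zhi)]
    c,R=cv2.minEnclosingCircle(S[:,:2].astype(np.float32))
    print(name,len(S),"mean",S.mean(0).round(4),"med z",np.median(S[:,2]).round(4),"circ",np.round(c,4),round(R,4),"zmax",S[:,2].max().round(4))
rep("disc",228,238,16,.09,.115)
rep("tfoot dowel",321,199,14,.066,.085)
rep("tfoot collar",321,199,16,.052,.085)
rep("tfoot belly",321,199,18,.02,.085)
rep("fin dowel",279,111,18,.158,.175)
rep("fin collar",279,111,18,.145,.175)
rep("vise",225,180,34,.01,.3)
rep("pull",319,240,24,.012,.033)
rep("radio",340,330,60,.02,.5)
# tray rim
S=W[160:262,272:370].reshape(-1,3);S=S[(S[:,2]>.036)&(S[:,2]<.043)]
print(len(S),cv2.minAreaRect(S[:,:2].astype(np.float32)))
for u,v in((200,300),(265,190),(321,220),(321,199),(228,238),(245,165),(300,330),(460,100)):print(u,v,W[v,u].round(4))
# side
W=np.load("side.npy")
S=W[215:250,258:294].reshape(-1,3);
S=S[(S[:,2]>.01)&(S[:,2]<.075)&(np.hypot(*(S[:,:2]-np.nanmedian(S[:,:2],0)).T)<.05)]
for lo in(.01,.02,.03,.045,.06):
    q=S[(S[:,2]>lo)&(S[:,2]<lo+.012)]; print(lo,len(q),q.mean(0).round(4),q.min(0).round(4),q.max(0).round(4))
```

```text
disc 422 mean [0.426  0.1357 0.1011] med z 0.1013 circ [0.4253 0.1362] 0.0241 zmax 0.1051
tfoot dowel 43 mean [ 0.51   -0.0619  0.0703] med z 0.0706 circ [ 0.5099 -0.0624] 0.0079 zmax 0.0732
tfoot collar 352 mean [ 0.5098 -0.0618  0.0596] med z 0.0585 circ [ 0.51   -0.0624] 0.0229 zmax 0.0732
tfoot belly 495 mean [ 0.5096 -0.0599  0.0534] med z 0.0575 circ [ 0.51   -0.0622] 0.0281 zmax 0.0732
fin dowel 53 mean [0.6809 0.0368 0.1635] med z 0.1637 circ [0.6814 0.0363] 0.0081 zmax 0.1657
fin collar 422 mean [0.6804 0.0367 0.1528] med z 0.1517 circ [0.6813 0.037 ] 0.023 zmax 0.1657
vise 3240 mean [0.5465 0.154  0.0689] med z 0.0945 circ [0.5504 0.1583] 0.0838 zmax 0.1462
pull 229 mean [ 0.4119 -0.0557  0.0223] med z 0.0244 circ [ 0.429  -0.0581] 0.065 zmax 0.033
radio 9946 mean [ 0.2676 -0.0858  0.186 ] med z 0.2081 circ [ 0.2661 -0.1061] 0.1413 zmax 0.2438
1001 ((0.48073580861091614, -0.06277721375226974), (0.19010384380817413, 0.1703668236732483), 4.325615406036377)
200 300 [0.2723 0.2067 0.0008]
265 190 [ 5.287e-01  6.380e-02 -2.000e-04]
321 220 [ 0.463  -0.0658  0.0078]
321 199 [ 0.5097 -0.0582  0.0674]
228 238 [0.4239 0.1348 0.101 ]
245 165 [0.5839 0.1103 0.0185]
300 330 [ 0.275  -0.0098  0.2099]
460 100 [ 0.6831 -0.2755  0.2356]
0.01 37 [ 0.4952 -0.0767  0.0166] [ 0.4853 -0.089   0.0101] [ 0.5154 -0.0542  0.0219]
0.02 85 [ 0.4917 -0.0765  0.0267] [ 0.4821 -0.0912  0.0201] [ 0.5172 -0.0406  0.0319]
0.03 165 [ 0.4946 -0.0743  0.0364] [ 0.481  -0.0912  0.0301] [ 0.5308 -0.0406  0.0418]
0.045 133 [ 0.5003 -0.0707  0.0534] [ 0.4864 -0.0867  0.0451] [ 0.5295 -0.042   0.057 ]
0.06 53 [ 0.5071 -0.0656  0.0667] [ 0.5014 -0.0719  0.0601] [ 0.5158 -0.0566  0.0709]
```

Run:
```python
from h import *
W=np.concatenate([np.load(n+".npy").reshape(-1,3) for n in("top","side")])
for nm,c in(("stand",(.4255,.1362)),("tray",(.51,-.062))):
    d=W[:,:2]-c; 
    for zl in(.1,.18):
        m=(np.abs(d)<.13).all(1)&(W[:,2]>zl)&(W[:,2]<.4)
        print(nm,zl,m.sum(), [(p.round(3).tolist()) for p in W[m][np.argsort(np.hypot(*d[m].T))][:400:80]])
R=status.sense()["ee_rot"];p=status.sense()["tcp_pos"]
for t in((.51,-.062,.2216),(.51,-.062,.045),(.4255,.1362,.19),(.4255,.1362,.1395)):print((R.T@(np.array(t)-p)).round(4))
```

```text
stand 0.1 3593 [[0.426, 0.137, 0.101], [0.422, 0.126, 0.101], [0.44, 0.133, 0.1], [0.409, 0.145, 0.101], [0.405, 0.142, 0.101]]
stand 0.18 723 [[0.32, 0.08, 0.181], [0.316, 0.065, 0.208], [0.312, 0.06, 0.208], [0.313, 0.051, 0.208], [0.298, 0.065, 0.208]]
tray 0.1 60 [[0.524, -0.184, 0.186]]
tray 0.18 59 [[0.524, -0.184, 0.186]]
[0.5054 0.5315 0.0011]
[0.5054 0.5311 0.1777]
[0.3656 0.3674 0.0323]
[0.3656 0.3673 0.0828]
```

Careful with the scale: shifts go in shares of 0.6 m and turns go in shares of pi rad. That gives: 0.282 m is 0.47, 0.268 m is 0.4467, -17.4 degrees is -0.0967.

```bash
echo '{"jaw":[1,1,1,1,1,1,1,1],"tx":[0.05,0.1067,0.1633,0.22,0.2767,0.3333,0.39,0.4467],"ty":[0.0533,0.1117,0.1717,0.2317,0.2917,0.35,0.41,0.47],"tz":[0,0,0,0,0,0,0,0],"wx":[0,0,0,0,0,0,0,0],"wy":[0,0,0,0,0,0,0,0],"wz":[-0.0111,-0.0222,-0.0389,-0.0556,-0.0722,-0.0833,-0.0967,-0.0967]}' | python3 steer.py
python3 - <<'E'
from h import *
s=status.sense();R=s["ee_rot"];p=s["tcp_pos"];print(p,R.round(3))
print(R.T@(np.array((.51,-.062,.2216))-p))
E
```

```text
time_s: 0.9
tcp_pos: [0.3582, 0.2454, 0.2225]
ee_rot: [[1.0, 0.002, -0.0], [0.002, -1.0, 0.0], [-0.0, -0.0, -1.0]]
wrist_force: [1.9, 0.8, 0.4]
gripper_width: 1.003
gripper_force: 0.0
[0.35823459 0.24543707 0.22246856] [[ 1.     0.002 -0.   ]
 [ 0.002 -1.     0.   ]
 [-0.    -0.    -1.   ]]
[0.1510513  0.30778861 0.00084796]
```

In the tool's units: 0.309 m is 0.515, 0.306 m is 0.51.

```bash
echo '{"jaw":[1,1,1,1,1,1,1,1],"tx":[0.0367,0.0733,0.11,0.1467,0.1833,0.22,0.2533,0.2533],"ty":[0.0733,0.1467,0.22,0.2933,0.3667,0.44,0.51,0.515],"tz":[0,0,0,0,0,0,0,0],"wx":[0,0,0,0,0,0,0,0],"wy":[0,0,0,0,0,0,0,0],"wz":[0,0,0,0,0,0,0,0]}' | python3 steer.py
echo '{"jaw":[1,1],"tx":[0,0],"ty":[0,0],"tz":[0,0],"wx":[0,0],"wy":[0,0],"wz":[0,0]}' | python3 steer.py
python3 - <<'E'
from h import *
s=status.sense();R=s["ee_rot"];p=s["tcp_pos"];print(p,s["joints"].round(1))
print(R.T@(np.array((.51,-.062,.045))-p))
c=cap("side")
E
ls pics
```

```text
time_s: 1.7
tcp_pos: [0.5115, -0.0654, 0.2216]
ee_rot: [[1.0, -0.005, -0.001], [-0.005, -1.0, -0.001], [-0.001, 0.001, -1.0]]
wrist_force: [-0.7, -0.3, -0.4]
gripper_width: 0.996
gripper_force: 0.0
time_s: 1.9
tcp_pos: [0.5098, -0.0609, 0.2223]
ee_rot: [[1.0, 0.001, -0.001], [0.001, -1.0, 0.0], [-0.001, -0.0, -1.0]]
wrist_force: [0.2, -0.0, 0.6]
gripper_width: 1.001
gripper_force: 0.0
[ 0.50977176 -0.0609409   0.22225245] [ 11.3  11.2 -15.   -0.  -63.9  78.8]
[0.00036973 0.00109337 0.17725201]
side_0.10.png
side_1.95.png
top_0.05.png
```

```bash
echo '{"jaw":[1,1,1,1,1,1],"tx":[0,0,0,0,0,0],"ty":[0.0017,0.0017,0.0017,0.0017,0.0017,0.0017],"tz":[0.05,0.1,0.15,0.1917,0.2083,0.2167],"wx":[0,0,0,0,0,0],"wy":[0,0,0,0,0,0],"wz":[0,0,0,0,0,0]}' | python3 steer.py
python3 - <<'E'
from h import *
c=cap("side");cv2.imwrite("pics/crop1.png",cv2.resize(c["pixels"][130:290,180:380,::-1],None,fx=4,fy=3.75,interpolation=2))
print(status.sense()["tcp_pos"])
E
```

```text
time_s: 2.55
tcp_pos: [0.51, -0.0614, 0.0922]
ee_rot: [[1.0, 0.003, -0.001], [0.003, -1.0, -0.0], [-0.001, 0.0, -1.0]]
wrist_force: [1.0, 0.1, 1.3]
gripper_width: 1.0
gripper_force: 0.0
[ 0.51022529 -0.06159868  0.092157  ]
```

View pics/crop1.png

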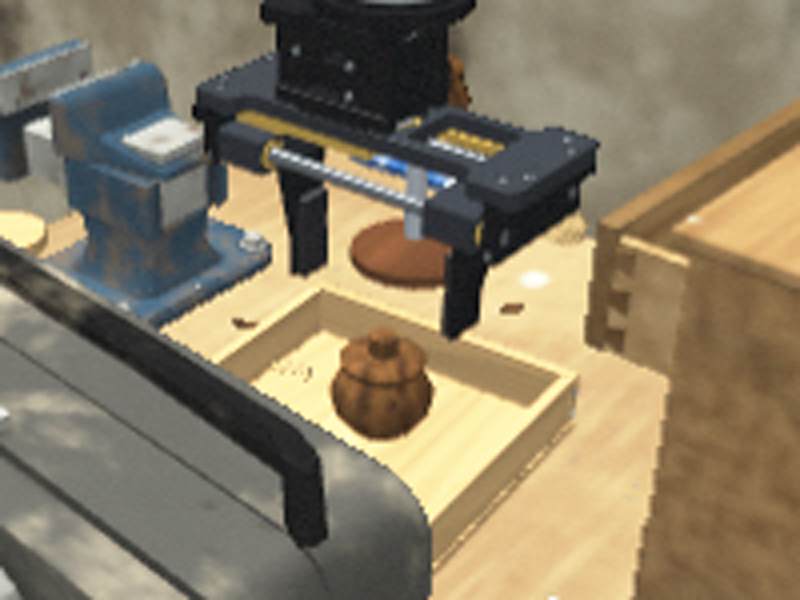

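The gripper straddles the foot (crop ~(383,385)) with one finger on either side. The tips are clear of the tray rim and the body is clear of the drawer.

In the tool's units: 0.047 m is 0.0783, 0.038 m is 0.0633.

```bash
echo '{"jaw":[1,1,1,1,0.6,0.4,0.2,0.2],"tx":[0,0,0,0,0,0,0,0],"ty":[0.0008,0.0008,0.0008,0.0008,0.0008,0.0008,0.0008,0.0008],"tz":[0.0333,0.0633,0.0783,0.0783,0.0783,0.0783,0.0783,0.0783],"wx":[0,0,0,0,0,0,0,0],"wy":[0,0,0,0,0,0,0,0],"wz":[0,0,0,0,0,0,0,0]}' | python3 steer.py
echo '{"jaw":[0.2,0.2,0.2],"tx":[0,0,0],"ty":[0,0,0],"tz":[0,0,0],"wx":[0,0,0],"wy":[0,0,0],"wz":[0,0,0]}' | python3 steer.py
```

```text
time_s: 3.4
tcp_pos: [0.5107, -0.0629, 0.0461]
ee_rot: [[1.0, 0.001, 0.001], [0.001, -1.0, 0.0], [0.001, -0.0, -1.0]]
wrist_force: [-0.4, 0.6, -0.5]
gripper_width: 0.721
gripper_force: 0.0
time_s: 3.7
tcp_pos: [0.5104, -0.0629, 0.0456]
ee_rot: [[1.0, 0.001, 0.0], [0.001, -1.0, 0.0], [0.0, -0.0, -1.0]]
wrist_force: [-0.2, 0.7, -0.2]
gripper_width: 0.468
gripper_force: 30.0
```

```bash
echo '{"jaw":[0.2],"tx":[0],"ty":[0],"tz":[0],"wx":[0],"wy":[0],"wz":[0]}' | python3 steer.py|tail -2
python3 - <<'E'
from h import *
c=cap("side");cv2.imwrite("pics/crop2.png",cv2.resize(c["pixels"][180:260,230:330,::-1],None,fx=7,fy=7,interpolation=2))
E
```

```text
gripper_width: 0.461
gripper_force: 30.0
```

View pics/crop2.png

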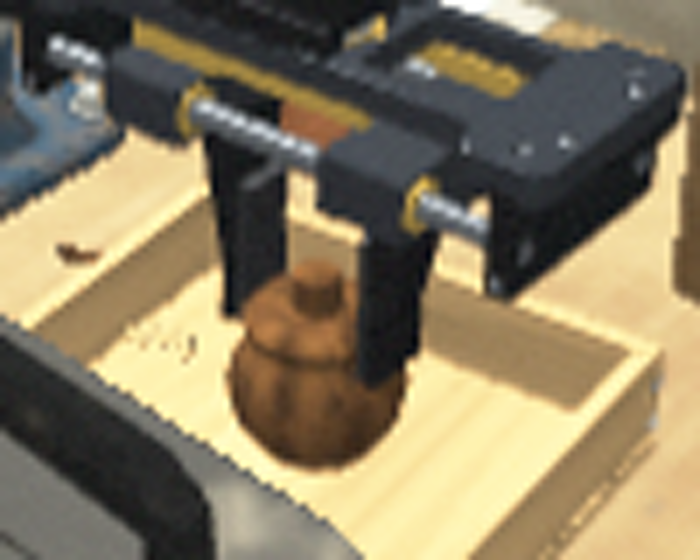

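The foot (dowel at crop (317,285)) is still upright, with the fingertips at the collar and neck. The opening reads about 40 mm against the 46 mm I expected, so I'll test with a small lift.

In the tool's units: -0.008 m is -0.0133, -0.006 m is -0.01.

```bash
echo '{"jaw":[0.2,0.2,0.2,0.2,0.2,0.2],"tx":[0,0,0,0,0,0],"ty":[0,0,0,0,0,0],"tz":[-0.0033,-0.0067,-0.01,-0.0133,-0.0133,-0.0133],"wx":[0,0,0,0,0,0],"wy":[0,0,0,0,0,0],"wz":[0,0,0,0,0,0]}' | python3 steer.py
python3 - <<'E'
from h import *
c=cap("side");cv2.imwrite("pics/crop3.png",cv2.resize(c["pixels"][180:260,230:330,::-1],None,fx=7,fy=7,interpolation=2))
E
```

```text
time_s: 4.45
tcp_pos: [0.5103, -0.0629, 0.0536]
ee_rot: [[1.0, 0.001, 0.0], [0.001, -1.0, 0.0], [0.0, -0.0, -1.0]]
wrist_force: [-0.3, -0.4, -1.8]
gripper_width: 0.465
gripper_force: 30.0
```

View pics/crop3.png

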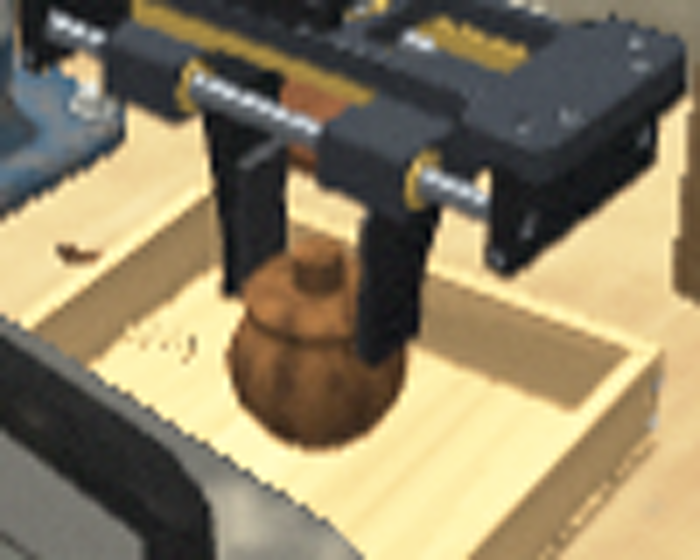

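Bottom of the foot moved from crop row 468 to 447, in step with the fingers, so the grip holds with the foot upright. Now the full lift.

In the tool's units: -0.156 m is -0.26, -0.15 m is -0.25.

```bash
echo '{"jaw":[0.2,0.2,0.2,0.2,0.2,0.2,0.2,0.2],"tx":[0,0,0,0,0,0,0,0],"ty":[0,0,0,0,0,0,0,0],"tz":[-0.02,-0.0533,-0.095,-0.1367,-0.1783,-0.22,-0.25,-0.26],"wx":[0,0,0,0,0,0,0,0],"wy":[0,0,0,0,0,0,0,0],"wz":[0,0,0,0,0,0,0,0]}' | python3 steer.py
echo '{"jaw":[0.2,0.2,0.2,0.2,0.2,0.2,0.2,0.2],"tx":[-0.0083,-0.0233,-0.0433,-0.065,-0.085,-0.1067,-0.1267,-0.1383],"ty":[-0.0167,-0.055,-0.1,-0.15,-0.2,-0.25,-0.3,-0.325],"tz":[0,0,0,0,0,0,0,0],"wx":[0,0,0,0,0,0,0,0],"wy":[0,0,0,0,0,0,0,0],"wz":[0,0,0,0,0,0,0,0]}' | python3 steer.py
echo '{"jaw":[0.2,0.2,0.2],"tx":[0,0,0],"ty":[-0.005,-0.005,-0.005],"tz":[0,0,0],"wx":[0,0,0],"wy":[0,0,0],"wz":[0,0,0]}' | python3 steer.py
python3 - <<'E'
from h import *
for n in("side","top"):
    c=cap(n);np.save(n+"2",cloud(c))
    a=(slice(95,245),slice(130,330)) if n=="side" else (slice(170,290),slice(160,320))
    cv2.imwrite(f"pics/crop4{n}.png",cv2.resize(c["pixels"][a][:,:,::-1],None,fx=4,fy=4,interpolation=2))
s=status.sense();p=s["tcp_pos"];print(p, s["ee_rot"].T@(np.array((.4259,.1362,.1386))-p))
E
```

```text
time_s: 5.3
tcp_pos: [0.5114, -0.0629, 0.2126]
ee_rot: [[1.0, 0.001, 0.005], [0.001, -1.0, 0.0], [0.005, -0.0, -1.0]]
wrist_force: [0.0, 0.1, -0.7]
gripper_width: 0.461
gripper_force: 30.0
time_s: 6.1
tcp_pos: [0.4251, 0.1336, 0.2083]
ee_rot: [[1.0, 0.003, -0.002], [0.003, -1.0, -0.001], [-0.002, 0.001, -1.0]]
wrist_force: [0.8, -0.3, -0.7]
gripper_width: 0.465
gripper_force: 30.0
time_s: 6.4
tcp_pos: [0.4269, 0.1345, 0.209]
ee_rot: [[1.0, 0.001, -0.001], [0.001, -1.0, -0.001], [-0.001, 0.001, -1.0]]
wrist_force: [0.1, -1.2, -0.4]
gripper_width: 0.462
gripper_force: 30.0
[0.42715659 0.13432865 0.20921623] [-0.0012097  -0.00190379  0.07061618]
```

View pics/crop4side.png

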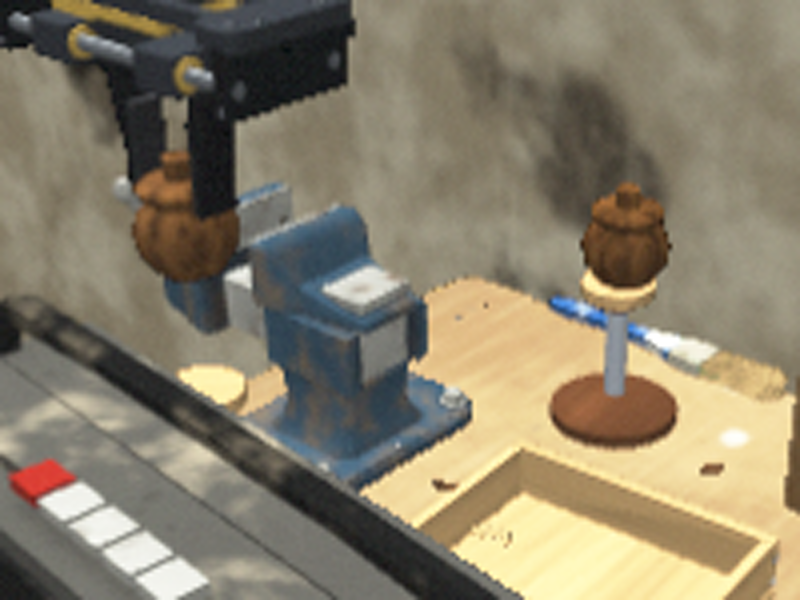

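View pics/crop4top.png

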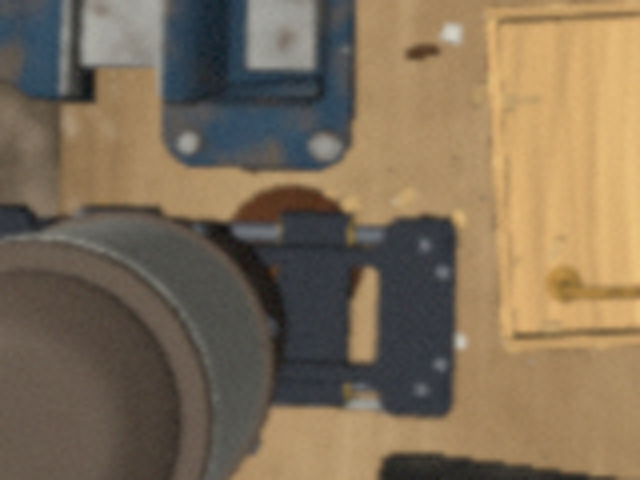

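Foot is held over the stand: in the side crop its dowel is at (175,155), its belly at (187,235) and the disc at (212,388). It may lean, so I'll measure that against the projected vertical.

Run:
```python
from h import *
from scipy.optimize import least_squares
W=np.load("side2.npy"); 
# pix box of foot: crop/4 + (130,95)
S=W[130:168,160:194].reshape(-1,3);S=S[(np.hypot(S[:,0]-.427,S[:,1]-.134)<.04)]
print(len(S),S.min(0).round(3),S.max(0).round(3))
# profile-free axis check: dowel and belly
D=S[S[:,2]>.225]; print("dowel",len(D),D.mean(0).round(4))
B=S[(S[:,2]>.176)&(S[:,2]<.206)]
f=lambda p:np.hypot(np.hypot(B[:,0]-p[0],B[:,1]-p[1])-p[3]*0,B[:,2]-p[2])-p[3]
q=least_squares(f,[.427,.134,.194,.028],loss="soft_l1",f_scale=.002);print("sphere",q.x.round(4))
T=np.load  # projection of vertical
c=cams.capture("side");M=np.linalg.inv(c["world_from_camera"]);K=np.array(c["K"]);d=np.array(c["distortion"])
def proj(P):
    P=np.atleast_2d(P)@M[:3,:3].T+M[:3,3];P=P*[1,-1,-1];return cv2.projectPoints(P,np.zeros(3),np.zeros(3),K,d)[0].reshape(-1,2)
uv=proj([[.427,.1345,z] for z in(.1704,.1944,.2094,.2234,.2334)]);print("img",uv.round(1).tolist());print("crop",((uv-[130,95])*4).round(0).tolist())
```

```text
861 [0.399 0.099 0.171] [0.447 0.163 0.252]
dowel 239 [0.4237 0.1228 0.2351]
sphere [0.426  0.1332 0.193  0.0261]
img [[177.5, 162.0], [176.3, 151.5], [175.5, 144.7], [174.7, 138.3], [174.2, 133.6]]
crop [[190.0, 268.0], [185.0, 226.0], [182.0, 199.0], [179.0, 173.0], [177.0, 154.0]]
```

The projected vertical through dowel and belly matches the picture to within about 2 crop pixels, and a sphere fit puts the belly at (0.426, 0.133). The foot is upright, so I'll lower it.

In the tool's units: 0.067 m is 0.1117, 0.065 m is 0.1083.

```bash
echo '{"jaw":[0.2,0.2,0.2,0.2,0.2,0.2,0.2,0.2],"tx":[-0.0017,-0.0017,-0.0017,-0.0017,-0.0017,-0.0017,-0.0017,-0.0017],"ty":[-0.0033,-0.0033,-0.0033,-0.0033,-0.0033,-0.0033,-0.0033,-0.0033],"tz":[0.0167,0.0417,0.0667,0.0867,0.1,0.1083,0.1117,0.1117],"wx":[0,0,0,0,0,0,0,0],"wy":[0,0,0,0,0,0,0,0],"wz":[0,0,0,0,0,0,0,0]}' | python3 steer.py
echo '{"jaw":[0.2,0.2],"tx":[0,0],"ty":[0,0],"tz":[0.0017,0.0017],"wx":[0,0],"wy":[0,0],"wz":[0,0]}' | python3 steer.py
echo '{"jaw":[0.2,0.2],"tx":[0,0],"ty":[0,0],"tz":[0.0017,0.0017],"wx":[0,0],"wy":[0,0],"wz":[0,0]}' | python3 steer.py
```

```text
time_s: 7.35
tcp_pos: [0.4263, 0.1371, 0.1425]
ee_rot: [[1.0, 0.001, 0.0], [0.001, -1.0, 0.0], [0.0, 0.0, -1.0]]
wrist_force: [-0.3, 0.6, -1.0]
gripper_width: 0.462
gripper_force: 30.0
time_s: 7.55
tcp_pos: [0.4263, 0.1372, 0.1419]
ee_rot: [[1.0, 0.001, 0.001], [0.001, -1.0, 0.001], [0.001, -0.001, -1.0]]
wrist_force: [-0.7, 0.3, -0.2]
gripper_width: 0.461
gripper_force: 30.0
time_s: 7.75
tcp_pos: [0.4261, 0.137, 0.1406]
ee_rot: [[1.0, 0.001, 0.0], [0.001, -1.0, 0.0], [0.0, -0.0, -1.0]]
wrist_force: [-0.3, 0.3, -0.2]
gripper_width: 0.465
gripper_force: 30.0
```

In the tool's units: 0.001 m is 0.0017, 0.0005 m is 0.0008.

```bash
echo '{"jaw":[0.2,0.2],"tx":[0,0],"ty":[0.0008,0.0008],"tz":[0.0017,0.0017],"wx":[0,0],"wy":[0,0],"wz":[0,0]}' | python3 steer.py
echo '{"jaw":[0.2,0.2],"tx":[0,0],"ty":[0,0],"tz":[0.0017,0.0017],"wx":[0,0],"wy":[0,0],"wz":[0,0]}' | python3 steer.py
```

```text
time_s: 7.95
tcp_pos: [0.4261, 0.1365, 0.1395]
ee_rot: [[1.0, 0.001, -0.0], [0.001, -1.0, -0.0], [-0.0, 0.0, -1.0]]
wrist_force: [-0.6, -0.2, -0.4]
gripper_width: 0.463
gripper_force: 30.0
time_s: 8.15
tcp_pos: [0.4263, 0.1366, 0.1387]
ee_rot: [[1.0, 0.001, 0.0], [0.001, -1.0, 0.0], [0.0, -0.0, -1.0]]
wrist_force: [-0.4, -0.4, -0.0]
gripper_width: 0.468
gripper_force: 30.0
```

In the tool's units: 0.0005 m is 0.0008.

```bash
echo '{"jaw":[0.2,0.2],"tx":[0,0],"ty":[0,0],"tz":[0.0008,0.0008],"wx":[0,0],"wy":[0,0],"wz":[0,0]}' | python3 steer.py
echo '{"jaw":[0.2,0.2],"tx":[0,0],"ty":[0,0],"tz":[0.0008,0.0008],"wx":[0,0],"wy":[0,0],"wz":[0,0]}' | python3 steer.py
```

```text
time_s: 8.35
tcp_pos: [0.4265, 0.1366, 0.1386]
ee_rot: [[1.0, 0.001, 0.001], [0.001, -1.0, 0.0], [0.001, -0.0, -1.0]]
wrist_force: [0.2, -0.1, 3.6]
gripper_width: 0.462
gripper_force: 30.1
time_s: 8.55
tcp_pos: [0.4267, 0.1366, 0.1385]
ee_rot: [[1.0, 0.001, 0.001], [0.001, -1.0, 0.0], [0.001, -0.0, -1.0]]
wrist_force: [-0.7, -1.4, 6.7]
gripper_width: 0.459
gripper_force: 30.1
```

Contact is clear at +6.7 N. Now I'll ease off and open.

In the tool's units: -0.0005 m is -0.0008.

```bash
echo '{"jaw":[0.2,0.47,0.5,0.55,0.65,0.8,1,1],"tx":[0,0,0,0,0,0,0,0],"ty":[0,0,0,0,0,0,0,0],"tz":[-0.0008,-0.0008,-0.0008,-0.0008,-0.0008,-0.0008,-0.0008,-0.0008],"wx":[0,0,0,0,0,0,0,0],"wy":[0,0,0,0,0,0,0,0],"wz":[0,0,0,0,0,0,0,0]}' | python3 steer.py
python3 - <<'E'
from h import *
c=cap("side");cv2.imwrite("pics/crop5.png",cv2.resize(c["pixels"][95:245,130:330,::-1],None,fx=4,fy=4,interpolation=2))
E
```

```text
time_s: 9.35
tcp_pos: [0.4261, 0.1366, 0.1379]
ee_rot: [[1.0, 0.001, -0.0], [0.001, -1.0, -0.0], [-0.0, 0.0, -1.0]]
wrist_force: [-0.1, 1.1, -0.1]
gripper_width: 0.825
gripper_force: 0.0
```

View pics/crop5.png

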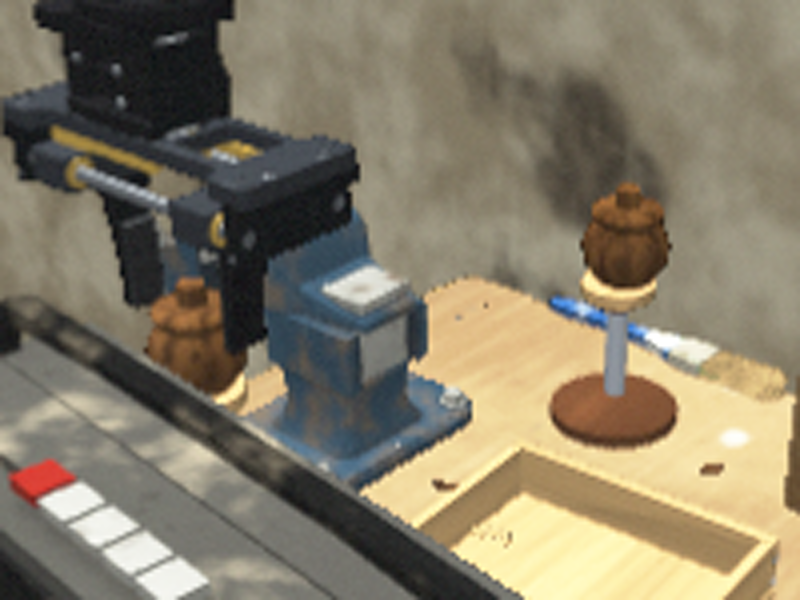

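The foot stands upright on the disc (dowel at crop (192,295)), and both fingers are clear of it. Next I'll retreat straight up, move aside and check.

In the tool's units: -0.13 m is -0.2167, -0.125 m is -0.2083.

```bash
echo '{"jaw":[1,1,1,1,1,1,1,1],"tx":[0,0,0,0,0,0,0,0],"ty":[0,0,0,0,0,0,0,0],"tz":[0,-0.0083,-0.0333,-0.075,-0.125,-0.175,-0.2083,-0.2167],"wx":[0,0,0,0,0,0,0,0],"wy":[0,0,0,0,0,0,0,0],"wz":[0,0,0,0,0,0,0,0]}' | python3 steer.py
echo '{"jaw":[1,1,1,1,1,1,1,1],"tx":[-0.0167,-0.0333,-0.05,-0.0667,-0.0833,-0.1,-0.1,-0.1],"ty":[-0.05,-0.1167,-0.1833,-0.25,-0.3167,-0.3833,-0.4,-0.4],"tz":[0,0,0,0,0,0,0,0],"wx":[0,0,0,0,0,0,0,0],"wy":[0,0,0,0,0,0,0,0],"wz":[0,0,0,0,0,0,0,0]}' | python3 steer.py | head -2
python3 - <<'E'
from h import *
W=cloud(cap("top"))
for nm,c,z in(("new",(.4255,.1362),.1),("fin",(.681,.0366),.1)):
    S=W.reshape(-1,3);S=S[np.hypot(S[:,0]-c[0],S[:,1]-c[1])<.04]
    for lo,hi in((.045,.08),(.058,.08)):
        q=S[(S[:,2]>z+lo)&(S[:,2]<z+hi)];cc,R=cv2.minEnclosingCircle(q[:,:2].astype(np.float32));print(nm,len(q),np.round(cc,4),round(R,4),q[:,2].max().round(4))
E
```

```text
time_s: 10.2
tcp_pos: [0.4273, 0.1371, 0.2709]
ee_rot: [[1.0, 0.001, 0.005], [0.001, -1.0, 0.003], [0.005, -0.003, -1.0]]
wrist_force: [-0.0, 1.1, -0.3]
gripper_width: 1.003
gripper_force: 0.0
time_s: 11.0
tcp_pos: [0.3653, 0.3773, 0.2665]
new 434 [0.4257 0.1371] 0.023 0.166
new 52 [0.4258 0.1364] 0.0073 0.166
fin 418 [0.6817 0.0371] 0.0232 0.1672
fin 53 [0.6813 0.0373] 0.008 0.1672
```

The new foot is centred to within about 1 mm and upright, with its top at the right height. The finished foot hasn't moved.

```bash
python3 -c "
from station import r, cams, status
print(r.finish_job())"
```

```text
the job is handed in; nothing more can be done
None
```

The tray foot stands upright on the empty stand, about 1 mm off centre by the top camera and released. The finished foot has not moved, and I handed the job in at about 11 s; no verdict was returned.

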